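# Set the sifting stand to grade 6 and slide the dish under its chute

## Task

Get the sifting stand ready for grade 6: push its numbered turret plate round by the lever, either way, until it clicks in with the 6 at the pointer, and slide the brass dish along the table, without lifting it, right home against both bars of the V-stop under the chute. Do not shift the glass bowl or the two loose stones that lie near it on the table.

Things in the scene. Friction and masses are not known exactly. Their poses are not given: they have to be found in the camera images.
- turret (a joint): angle (rad) of the white turret plate, counter-clockwise positive seen from above. Black numerals 0 to 9 on top, clockwise, one spring click each: at 0.6283 x N numeral N is at the pointer (a whole turn more or less shows the same). No stop within a turn either way. About 4 N at the pin moves it; once well past half-way it snaps to the next click. Starts in a click from -1.26 (numeral 8) to 2.51 (numeral 4)
- lever_pin (a point): middle of the upright steel pin on the plate's lever: 12 mm thick, 62 mm from the turret axis, standing free above the plate's top from z = 0.080 to 0.106; this point is at z = 0.093. At joint value q the pin lies from the axis along the stand's x axis turned by q; it may be pushed from either side
- turret_axis (a point): point on the turret's axis at the plate's top (z = 0.080); axes as sifter. Plate 100 mm across, 13 mm thick; a fixed hopper 50 mm across rises in its middle to z = 0.102. The pointer is a small dark bar at the hopper's foot, toward the front (-x) of the stand
- sifter: fixed grey sifting stand, a drum 108 mm across; origin on the table under its axis. Its front is its own -x: there a 26 mm wide steel chute slopes down to 94 mm ahead of the axis, 24 mm over the table, and the V-stop: two aluminium bars, 44 x 8 mm, 16 mm high, at 45 degrees either side, opening to the front, ends reaching about 94 mm ahead of the axis and 43 mm to each side
- dish_seat (a point): point on the table (z = 0), 100 mm ahead of the stand's axis, where the dish's centre is when its rim touches both bars of the V-stop; axes as sifter, so its -x points out of the open V, the side from which the dish comes
- dish_mid (a point): centre of the shallow brass dish, half-way up (z = 0.0065): round, 60 mm across the rim, about 40 mm across the foot, 13 mm high, 60 g, loose
- glass_bowl: round glass bowl with yellowish content, upright sides, 55 mm across, 19 mm high, loose; origin under its centre. Leave alone
- spur: grey spurred stone 30 x 82 x 36 mm (own x, y, z), loose; origin under its centre. Leave alone
- rock: flat brown stone 30 x 60 x 24 mm (own x, y, z), loose; origin under its centre. Leave alone
- drawer_chest: fixed wooden drawer chest 191 x 272 x 194 mm (own x, y, z) with small knobs on its front (-x) up to 96 mm from its origin under its centre; it does not move. Keep the arm and gripper clear of it
There are look-alikes about, which are no part of the job. Leave any turquoise look-alike of the part that bears dish_mid alone. Leave any blue look-alike of the sifter alone.

How it is judged:
At the end, for the whole second after the job is handed in: The turret plate rests clicked in with numeral 6 at the pointer (joint 3.770, -2.513 or -8.796, within 0.1 rad), and the brass dish stands at rest on the table with its centre within 7 mm of the seat in the V-stop ((value of joint turret between 3.6699 and 3.8699 rad or value of joint turret between -2.6133 and -2.4133 rad or value of joint turret between -8.8965 and -8.6965 rad) and velocity of joint turret between -0.1 and 0.1 rad/s and horizontal distance between dish_mid and dish_seat below 0.007 m and height (world z) of dish_mid below 0.0105 m and linear speed of dish below 0.02 m/s); the robot touches nothing.
It fails at once if the brass dish is lifted off the table (more than 12 mm) or tipped (height (world z) of dish_mid above 0.0185 m or angle between dish_mid's own z axis and vertical above 0.5 rad).
It fails at once if the glass bowl is shifted by more than 15 mm (distance of glass_bowl from where it was at the start of the episode above 0.015 m).
It fails at once if the grey stone is shifted by more than 15 mm (distance of spur from where it was at the start of the episode above 0.015 m).
It fails at once if the brown stone is shifted by more than 15 mm (distance of rock from where it was at the start of the episode above 0.015 m).
It also fails if it takes over 72 s, if anything falls off the work surface, if the arm or the gripper's body presses on something with over 40 N, if the wrist force passes 120 N, or if a joint passes its speed limit or range.

## Robot

A 7-joint arm with a two-finger parallel gripper is mounted at the origin on a cart in front of the work surface, level with it; the furniture and walls round the work are solid. World frame = base frame: x ahead of the robot, y to its left, z up, the work surface at z = 0. Lengths are in m, angles in rad, forces in N, time in s.
With the tool pointing down it reaches from about 0.4 to 0.9 m from the base axis. Payload 5.5 kg.
Tool frame: the origin (TCP) lies midway between the tips of the shut fingers; the grasp point (between the pads) lies 19 mm behind it; x points along the fingers, y is the direction in which the jaws open and shut, and the axes are right-handed (so a half turn about x gives the same grasp; the last joint's range is limited). The gripper opens to 85 mm and grips with 20 to 120 N. Pads are 22 mm wide; open, the fingers measure 114 mm over their backs; the gripper's body (76 mm by 85 mm) begins 54 mm behind the grasp point. The pads swing forward as they close: fully open they stand 13 mm farther back than shut.
Start: joints at [-0.979, 0.501, -0.427, 1.55, 0.221, 1.138, -0.21], TCP at [0.21, 0.615, 0.231] pointing down, gripper open.
Joint ranges: [-2.88, 2.88], [-0.31, 2.03], [-1.54, 1.56], [0.2, 2.42], [-1.41, 4.55], [0.19, 2.02], [-2.57, 2.57]. Speed limits (rad/s): [2.57, 2.57, 3.14, 3.14, 3.14, 3.14, 3.14].

## Interface

Orientations are given as a unit quaternion [w, x, y, z].
In Python, from rig import get_obs, imaging, env gives the robot as it stands.
- The arm moves only by the tool play_rows, never from a script. Its argument "increments" is one flat list of numbers, 4 for each row, row after row: the shift along the tool's x, y, z in m, then the turn about the tool's x in rad. A call has exactly 10 rows; each row is the pose to reach, as a shift and turn from the pose commanded when the call began, along the tool's axes at that moment; what a row does not reach only later rows make up. A row lasts 1/8 s, in which the tool goes at most 62.5 mm and 10.7 degrees, less where a joint would pass 70% of its speed; a pose out of reach is approached as far as the arm can. A call with a gripper value outside its range is refused whole. "jaw" is the finger opening in m, from 0 to 0.0854, set as the call begins (left out, the last holds). The fingers move at their own pace and stop on an object; "squeeze" is the grip in N (left out, the last holds). Time passes only in rows, so rows that repeat a pose let the fingers close, or fill a call up. It gives the time, the measured TCP pose, the force and the opening at its end, in the units of the state.
- get_obs(): the state, without advancing time (a new reading comes with each control period).
- imaging.camera(name): name is "scene" or "top"; returns the picture (480x640x3 uint8, red, green, blue); there is no depth.
- imaging.camera_info(name): a dict with "vertical_fov" (degrees; the focal length in pixels is half the picture's height over the tangent of half this angle, whatever the lens; pixels are square), "cx", "cy" (the principal point, pixels), "k1" (the pictures are not rectified: a ray, as slopes to the right and down, at radius r is drawn at 1 + k1 r^2 times it, then the intrinsics apply), "T" (4x4, takes a point from camera to world coordinates). Camera axes: x right, y down, z forward; pixel columns grow to the right and rows downward; lengths in m; the calibration is good to about 2 mm. A picture is of the moment at which its call begins. camera_info takes no time and is no camera call.
- env.job_done(): hands the job in, once; it reports no verdict.
The state is a dict: "clock": time; "qpos": joint angles; "joint_velocities": joint speeds; "effort": joint torques, N m; "ee_pos": TCP position; "eef_rot": TCP orientation; "wrist_force": force on the tool from outside, world axes, zero at the start; "ft_torque": the same for the moment, N m; "width": finger opening in m.
Only numpy, scipy, OpenCV 4.12 (cv2) and the standard library are available. Lean on these libraries where they do the work, as an engineer would, in place of code of your own. Each camera call takes 0.05 s, during which the arm holds its last target. There are 200 camera calls.

## Working session

There is one attempt and no reset: what is moved stays moved. The work goes in short steps, Python scripts to look and compute and a tool call to move; the robot and the scene stay as the last step left them, time stands still between calls to the robot, and variables do not carry over. Pictures are saved under pics/ and viewed, about 8 in all and at most 12, crops included, and the job is handed in when it is done.

Besides the shell and the picture viewer there is one more tool, called after "Emit:" by a JSON object that holds its "fn" and its "kwargs", one argument or row to a line. play_rows: Moves the arm, as the interface text tells. Its arguments: {"type":"object","properties":{"increments":{"type":"array"},"jaw":{"type":"number"},"squeeze":{"type":"number"}},"required":["increments"]}

```bash
mkdir -p pics; python3 - <<'E'
from rig import get_obs, imaging, env
import cv2
for n in ("scene","top"):
    im=imaging.camera(n); cv2.imwrite(f"pics/{n}0.png",im[:,:,::-1])
    i=imaging.camera_info(n); print(n,i)
o=get_obs(); print({k:o[k] for k in("clock","ee_pos","eef_rot","width")})
E
```

```text
scene {'vertical_fov': 55.063279853671474, 'cx': 318.8308222460642, 'cy': 249.57001440933516, 'k1': 0.03498942261617348, 'T': array([[ 0.84578037, -0.35579713,  0.3975726 ,  0.13886566],
       [-0.53351317, -0.57013874,  0.62474436, -0.43623674],
       [ 0.00438929, -0.74050673, -0.67203461,  0.80461402],
       [ 0.        ,  0.        ,  0.        ,  1.        ]])}
top {'vertical_fov': 42.26752618911294, 'cx': 308.9876897527066, 'cy': 231.13002512204812, 'k1': -0.1181060750896538, 'T': array([[-0.12256491, -0.94914514,  0.29000231,  0.02264243],
       [-0.9924391 ,  0.11913218, -0.02953243,  0.26640331],
       [-0.00651804, -0.29142927, -0.95657017,  1.86265736],
       [ 0.        ,  0.        ,  0.        ,  1.        ]])}
{'clock': 0.1, 'ee_pos': array([0.20973394, 0.61458757, 0.23037618]), 'eef_rot': array([ 0.69745557,  0.11509825,  0.69769929, -0.11629193]), 'width': 0.08568380051195675}
```

View pics/scene0.png

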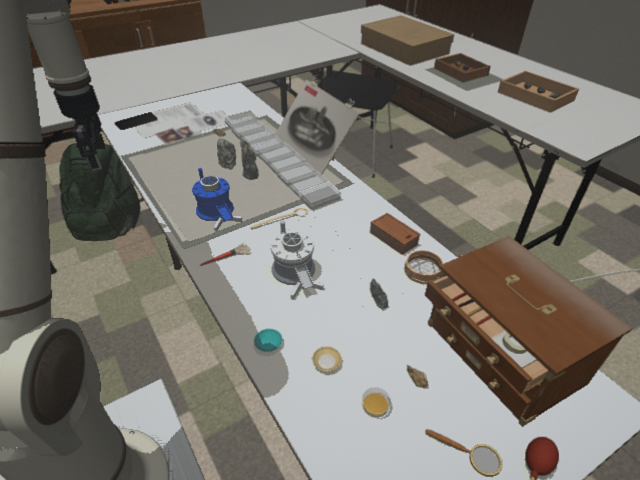

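View pics/top0.png

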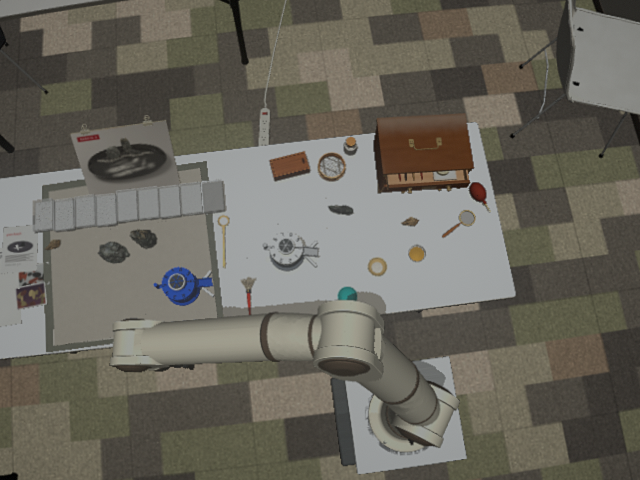

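```bash
cat > h.py <<'E'
import numpy as np, cv2
from rig import get_obs, imaging, env
def K(n):
    i=imaging.camera_info(n); f=240/np.tan(np.radians(i["vertical_fov"]/2))
    return f,i["cx"],i["cy"],i["k1"],np.array(i["T"])
def ray(n,u,v):
    f,cx,cy,k,T=K(n); d=np.array([(u-cx)/f,(v-cy)/f]); s=d.copy()
    for _ in range(20): s=d/(1+k*(s@s))
    return T[:3,3],T[:3,:3]@np.r_[s,1]
def plane(n,u,v,z):
    o,d=ray(n,u,v); return (o+d*(z-o[2])/d[2])[:2]
def proj(n,p):
    f,cx,cy,k,T=K(n); c=T[:3,:3].T@(np.array(p)-T[:3,3]); s=c[:2]/c[2]
    s=s*(1+k*(s@s)); return s*f+[cx,cy]
def rect(n,im,x0,x1,y0,y1,z,ppm):
    # orthophoto of the plane z: columns = -y, rows = -x (robot's view, left = +y)
    W,H=int((y1-y0)*ppm),int((x1-x0)*ppm)
    m=np.array([[proj(n,(x1-r/ppm,y1-c/ppm,z)) for c in range(W)] for r in range(H)],np.float32)
    return cv2.remap(im,m[:,:,0],m[:,:,1],cv2.INTER_CUBIC)
E
python3 - <<'E'
from h import *
s=cv2.imread("pics/scene0.png"); t=cv2.imread("pics/top0.png")
for nm,a,b in (("dish",(327,360),(377,267)),("teal",(268,340),(347,294)),("bowl",(376,403),(417,254)),("rock",(417,376),(410,221)),("spur",(378,293),(341,209)),("hopper",(291,240),(286,246)),("blue",(209,181),(180,283))):
    print(nm,plane("scene",*a,.01),plane("top",*b,.01),plane("scene",*a,.1),plane("top",*b,.1))
a=cv2.resize(s[205:305,245:345],(400,400),interpolation=cv2.INTER_CUBIC)
b=cv2.resize(t[215:275,255:325],(400,400*6//7),interpolation=cv2.INTER_CUBIC)
c=np.zeros((400,800,3),np.uint8); c[:,:400]=a; c[:b.shape[0],400:]=b
cv2.imwrite("pics/c1.png",c)
E
```

```text
dish [0.4452016  0.01180495] [0.44411826 0.01622336] [ 0.41050522 -0.03894138] [0.42364344 0.02837682]
teal [0.36684395 0.11937642] [0.37235009 0.1193404 ] [0.34102255 0.05644626] [0.35536169 0.12648455]
bowl [ 0.47162251 -0.11600878] [ 0.46932778 -0.11318187] [ 0.43393362 -0.15227861] [ 0.44762831 -0.09474205]
rock [ 0.57534287 -0.11282513] [ 0.57780668 -0.10973751] [ 0.52590636 -0.14945555] [ 0.55083743 -0.09146501]
spur [0.64552317 0.10244252] [0.6441509  0.10008021] [0.58813785 0.04143034] [0.61395873 0.10816   ]
hopper [0.56688997 0.37280566] [0.54538195 0.28577778] [0.51841085 0.28117146] [0.51998785 0.28483659]
blue [0.49053992 0.74396612] [0.46863905 0.62173149] [0.4507084  0.61029335] [0.44697303 0.60447005]
```

View pics/c1.png

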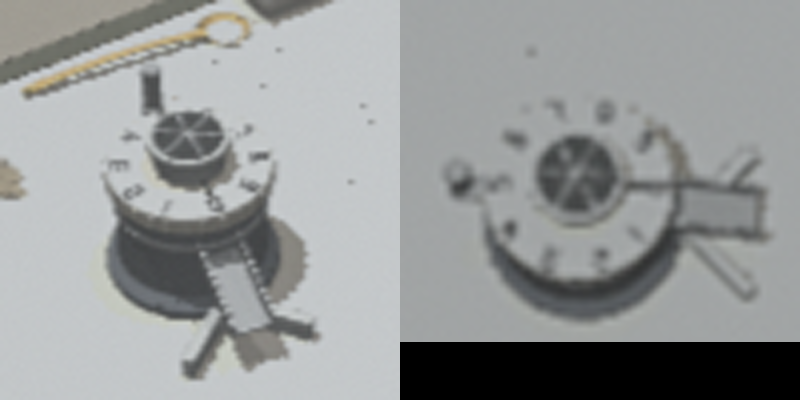

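```bash
python3 - <<'E'
from h import *
def tri(a,b):
    o1,d1=ray("scene",*a);o2,d2=ray("top",*b)
    x=np.linalg.lstsq(np.c_[d1,-d2],o2-o1,rcond=None)[0]; return (o1+d1*x[0]+o2+d2*x[1])/2
for nm,a,b,z in (("pin",(282.5,222),(265.2,246.1),.106),("hop",(292,238.5),(285.8,245.5),.102),("barL",(323,287.5),(316.6,242.1),.016),("barR",(292.5,298),(315.9,266.1),.016),("chute",(309.5,286.5),(318.9,252.1),.024)):
    print(nm,plane("scene",*a,z),plane("top",*b,z),tri(a,b))
# dish, bowl by colour
for n in("scene","top"):
    im=cv2.imread(f"pics/{n}0.png"); hsv=cv2.cvtColor(im,cv2.COLOR_BGR2HSV)
    m=cv2.inRange(hsv,(12,50,60),(32,255,255))
    cs=cv2.findContours(m,cv2.RETR_EXTERNAL,cv2.CHAIN_APPROX_NONE)[0]
    for nm,c in (("dish",(327,360) if n=="scene" else (377,267)),("bowl",(376,403) if n=="scene" else (417,254))):
        for k in cs:
            if len(k)>15:
                (u,v),ax,an=cv2.fitEllipse(cv2.convexHull(k)) if len(cv2.convexHull(k))>5 else ((0,0),0,0)
                if abs(u-c[0])+abs(v-c[1])<12: print(n,nm,u,v,ax,plane(n,u,v,.011))
t=get_obs()
from scipy.spatial.transform import Rotation as R
print(R.from_quat(t["eef_rot"],scalar_first=True).as_matrix())
E
```

```text
pin [0.5305832  0.34347142] [0.52558229 0.34552197] [0.52861714 0.34499812 0.10452262]
hop [0.52194981 0.28253237] [0.52101564 0.28522923] [0.52249333 0.2850736  0.09949656]
barL [0.54332138 0.18020368] [0.5443625  0.19037918] [0.54860537 0.18965679 0.00395633]
barR [0.46667966 0.18959547] [0.46891978 0.20211972] [0.47274884 0.20155651 0.00093061]
chute [0.51439446 0.19319481] [0.50961226 0.18773183] [0.50936453 0.18763351 0.03095659]
scene dish 326.48876953125 358.5426330566406 (24.7132568359375, 28.770254135131836) [0.44582749 0.01470417]
scene bowl 375.31927490234375 403.96343994140625 (23.01931381225586, 25.688350677490234) [ 0.46893114 -0.11728791]
top dish 377.0750732421875 266.14306640625 (17.941871643066406, 18.478742599487305) [0.4465342  0.01571626]
top bowl 416.3170166015625 253.48159790039062 (14.683268547058105, 15.262192726135254) [ 0.47098864 -0.11115393]
[[-6.16235707e-04  3.22824849e-01  9.46458524e-01]
 [-1.60897923e-03  9.46457158e-01 -3.22825431e-01]
 [-9.99998516e-01 -1.72176866e-03 -6.38222210e-05]]
```

```bash
cat >> h.py <<'E'
from scipy.spatial.transform import Rotation as R
def inc(targets):
    "world targets (x,y,z[,turn]) -> tool-frame rows from present pose"
    o=get_obs(); M=R.from_quat(o["eef_rot"],scalar_first=True).as_matrix()
    for t in targets:
        print(np.round(M.T@(np.array(t[:3])-o["ee_pos"]),4), t[3] if len(t)>3 else 0)
E
python3 - <<'E'
from h import *
inc([(.489,.336,.15),(.489,.336,.088)])
E
```

```text
[ 0.0807 -0.1734  0.3543] 0
[ 0.1427 -0.1733  0.3543] 0
```

Emit:
{"fn": "play_rows", "kwargs": {
  "increments": [0,-0.025,0.05,0,0,-0.049,0.1,0,0.02,-0.074,0.151,0,0.04,-0.099,0.202,0,0.06,-0.124,0.253,0,0.08,-0.149,0.304,0,0.081,-0.173,0.354,0,0.081,-0.173,0.354,0,0.115,-0.173,0.354,0,0.142,-0.173,0.354,0],
  "jaw": 0,
  "squeeze": 20
}}

```text
clock: 1.35
ee_pos: [0.4883, 0.3376, 0.0884]
eef_rot: [0.697, 0.116, 0.698, -0.116]
wrist_force: [0.5, -0.2, 0.8]
width: -0.0001
```

```bash
python3 - <<'E'
from h import *
o=get_obs(); print(o["clock"],o["ee_pos"],o["width"],o["qpos"],o["wrist_force"])
s=imaging.camera("scene")[:,:,::-1]; t=imaging.camera("top")[:,:,::-1]
a=cv2.resize(s[185:285,230:330],(400,400),interpolation=cv2.INTER_CUBIC)
b=cv2.resize(t[210:280,250:320],(400,400),interpolation=cv2.INTER_CUBIC)
cv2.imwrite("pics/c2.png",np.hstack([a,b]))
C=np.array([.522,.284]); T=[]
for k in range(1,21):
    ph=np.radians(122-8.1*k); T.append((*(C+.062*np.array([np.cos(ph),np.sin(ph)])),.088,round(.075*k,3)))
inc(T[:10])
E
```

```text
1.35 [0.48831244 0.3375684  0.08835911] -6.658733325141987e-05 [-0.41950971  0.56022886 -0.30060574  1.80685649  0.21869836  0.8072634
  0.41354085] [ 0.46612105 -0.24464665  0.78534273]
[-0.002   0.0078  0.0087] 0.075
[-0.002   0.0133  0.0156] 0.15
[-0.0021  0.0177  0.0231] 0.225
[-0.0022  0.0211  0.0312] 0.3
[-0.0022  0.0233  0.0397] 0.375
[-0.0022  0.0242  0.0484] 0.45
[-0.0023  0.0239  0.0572] 0.525
[-0.0023  0.0224  0.0658] 0.6
[-0.0023  0.0197  0.0741] 0.675
[-0.0024  0.0158  0.082 ] 0.75
```

View pics/c2.png

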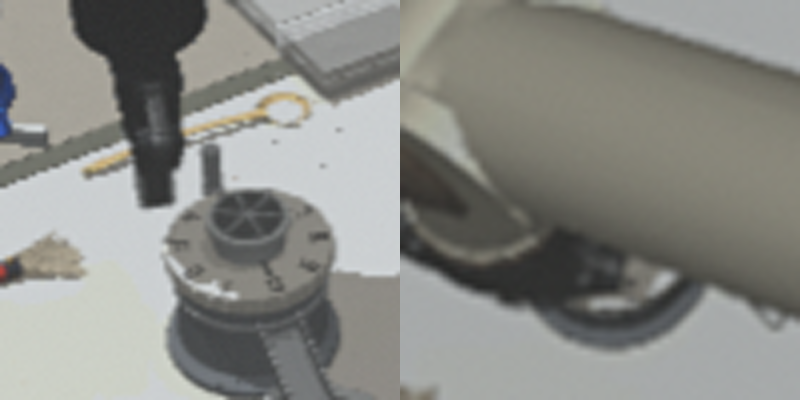

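Emit:
{"fn": "play_rows", "kwargs": {
  "increments": [0,0.008,0.009,0.075,0,0.0133,0.0156,0.15,0,0.0177,0.023,0.225,0,0.021,0.031,0.3,0,0.0233,0.04,0.375,0,0.0242,0.0484,0.45,0,0.024,0.0572,0.525,0,0.0224,0.0658,0.6,0,0.02,0.074,0.675,0,0.016,0.082,0.75]
}}

```text
clock: 2.7
ee_pos: [0.5705, 0.3279, 0.0903]
eef_rot: [0.606, 0.364, 0.607, -0.363]
wrist_force: [-0.3, 0.3, -0.7]
width: 0.0002
```

```bash
python3 - <<'E'
from h import *
o=get_obs(); print(o["clock"],o["ee_pos"],o["qpos"],o["wrist_force"])
C=np.array([.522,.284]); T=[]
for k in range(1,21):
    ph=np.radians(122-8.1*k); T.append((*(C+.062*np.array([np.cos(ph),np.sin(ph)])),.088,round(.075*(k-10),3)))
inc(T[10:])
E
```

```text
2.7 [0.57046533 0.3279364  0.09032705] [-0.48359799  0.63555968 -0.10893968  1.63977946  0.08150038  0.87094584
 -0.13213826] [-0.28469541  0.30730299 -0.69631775]
[ 0.0023 -0.0017  0.0107] 0.075
[ 0.0023 -0.0016  0.0195] 0.15
[ 0.0023 -0.0027  0.0282] 0.225
[ 0.0022 -0.0051  0.0366] 0.3
[ 0.0022 -0.0086  0.0446] 0.375
[ 0.0022 -0.0132  0.0521] 0.45
[ 0.0022 -0.0188  0.0588] 0.525
[ 0.0022 -0.0253  0.0647] 0.6
[ 0.0022 -0.0325  0.0696] 0.675
[ 0.0022 -0.0404  0.0734] 0.75
```

Emit:
{"fn": "play_rows", "kwargs": {
  "increments": [0.002,-0.0017,0.0107,0.075,0.002,-0.0016,0.0195,0.15,0.002,-0.0027,0.0282,0.225,0.002,-0.005,0.0366,0.3,0.002,-0.0086,0.0446,0.375,0.002,-0.0132,0.052,0.45,0.002,-0.0188,0.0588,0.525,0.002,-0.0253,0.0647,0.6,0.002,-0.0325,0.0696,0.675,0.002,-0.0404,0.0734,0.75]
}}

```text
clock: 3.95
ee_pos: [0.5708, 0.2434, 0.0886]
eef_rot: [0.431, 0.561, 0.432, -0.56]
wrist_force: [-0.5, 0.6, 0.3]
width: 0.0
```

```bash
python3 - <<'E'
from h import *
o=get_obs(); print(o["clock"],o["ee_pos"],o["qpos"],o["wrist_force"])
s=imaging.camera("scene")[:,:,::-1]; t=imaging.camera("top")[:,:,::-1]
a=cv2.resize(s[205:305,240:340],(400,400),interpolation=cv2.INTER_CUBIC)
b=cv2.resize(t[210:280,255:325],(400,400),interpolation=cv2.INTER_CUBIC)
cv2.imwrite("pics/c3.png",np.hstack([a,b]))
E
```

```text
3.95 [0.57079694 0.24337301 0.08858963] [-0.50354815  0.57895496  0.07748555  1.7489711  -0.05994066  0.81455665
 -0.6566481 ] [-0.50610365  0.55363046  0.34685743]
```

View pics/c3.png

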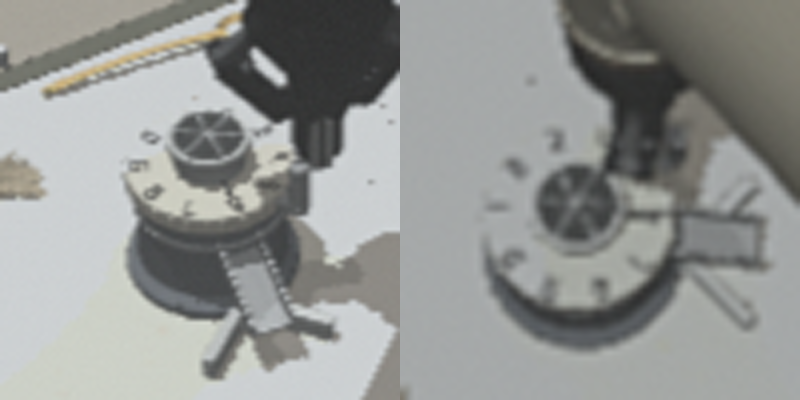

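```bash
python3 - <<'E'
from h import *
inc([(.571,.25,.2),(.425,-.041,.15,.1),(.425,-.041,.06,.1)])
E
```

```text
[-0.1116 -0.0015 -0.0076] 0
[-0.0618 -0.0684  0.3111] 0.1
[ 0.0282 -0.0684  0.3111] 0.1
```

Emit:
{"fn": "play_rows", "kwargs": {
  "increments": [-0.01,0,-0.007,0,-0.06,0,-0.007,0,-0.11,0,-0.007,0,-0.11,-0.011,0.045,0.1,-0.11,-0.022,0.1,0.1,-0.1,-0.034,0.155,0.1,-0.09,-0.045,0.21,0.1,-0.08,-0.057,0.26,0.1,-0.062,-0.068,0.311,0.1,-0.062,-0.068,0.311,0.1],
  "jaw": 0.036
}}

```text
clock: 5.3
ee_pos: [0.424, -0.0439, 0.1493]
eef_rot: [-0.401, -0.581, -0.402, 0.582]
wrist_force: [0.3, 0.5, -0.0]
width: 0.0361
```

```bash
python3 - <<'E'
from h import *
o=get_obs(); print(o["clock"],o["ee_pos"],o["qpos"],o["width"],o["wrist_force"])
s=imaging.camera("scene")[:,:,::-1]; t=imaging.camera("top")[:,:,::-1]
cv2.imwrite("pics/s4.png",s);cv2.imwrite("pics/t4.png",t)
a=cv2.resize(s[205:305,240:340],(400,400),interpolation=cv2.INTER_CUBIC)
b=cv2.resize(s[300:430,270:400],(400,400),interpolation=cv2.INTER_CUBIC)
cv2.imwrite("pics/c4.png",np.hstack([a,b]))
inc([(.425,-.041,.06),(.425,-.041,.004)])
E
```

```text
5.3 [ 0.42395249 -0.04394103  0.14926496] [-0.17739284  0.1899909   0.23937637  2.1796602  -0.06304835  0.77999164
 -0.25954319] 0.03608376839225405 [ 0.30221184  0.51712087 -0.00142537]
[ 0.0903 -0.002   0.001 ] 0
[ 0.1463 -0.0021  0.0011] 0
```

View pics/c4.png

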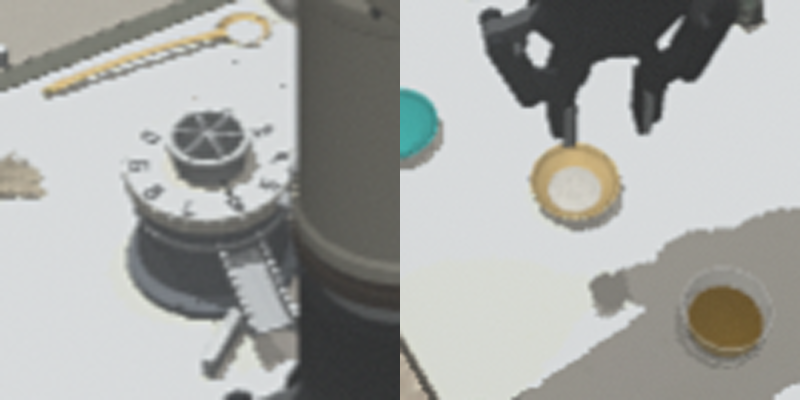

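Emit:
{"fn": "play_rows", "kwargs": {
  "increments": [0.04,-0.002,0.001,0,0.08,-0.002,0.001,0,0.11,-0.002,0.001,0,0.125,-0.002,0.001,0,0.132,-0.002,0.001,0,0.138,-0.002,0.001,0,0.142,-0.002,0.001,0,0.145,-0.002,0.001,0,0.147,-0.002,0.001,0,0.147,-0.002,0.001,0]
}}

```text
clock: 6.65
ee_pos: [0.4235, -0.0416, 0.0023]
eef_rot: [0.403, 0.581, 0.403, -0.581]
wrist_force: [-0.9, 0.2, 0.4]
width: 0.0361
```

```bash
python3 - <<'E'
from h import *
o=get_obs(); print(o["clock"],o["ee_pos"],o["width"],o["wrist_force"])
s=imaging.camera("scene")[:,:,::-1]; t=imaging.camera("top")[:,:,::-1]
a=cv2.resize(s[310:440,250:380],(400,400),interpolation=cv2.INTER_CUBIC)
b=cv2.resize(t[230:300,350:420],(400,400),interpolation=cv2.INTER_CUBIC)
cv2.imwrite("pics/c5.png",np.hstack([a,b]))
d=np.array([.0625,.17]);d/=np.hypot(*d);S=np.array([.5085,.185]);D=np.array([.446,.015])
P=D-.05*d; E=S-.038*d;print(d,P,E)
inc([(*P,.004),(*E,.004)])
E
```

```text
6.65 [ 0.42353682 -0.04159876  0.00232327] 0.0360557760427358 [-0.89714532  0.16484556  0.36761306]
[0.34506564 0.93857855] [ 0.42874672 -0.03192893] [0.49538751 0.14933401]
[-0.0016  0.0014 -0.0109] 0
[-0.0016  0.0003 -0.204 ] 0
```

View pics/c5.png

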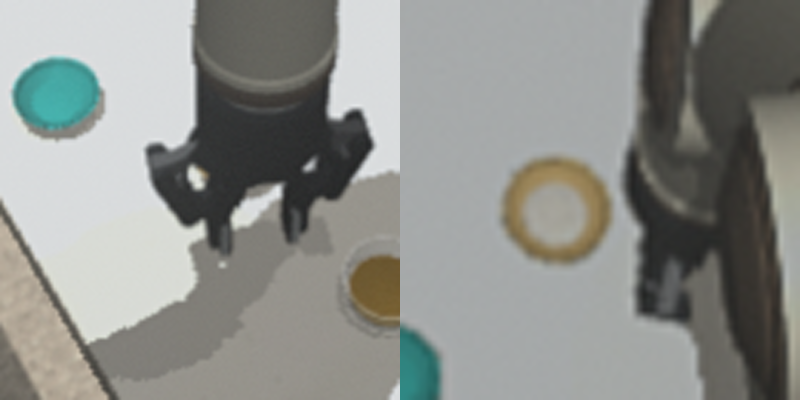

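Emit:
{"fn": "play_rows", "kwargs": {
  "increments": [0,0.001,-0.01,0,0,0.001,-0.018,0,0,0.001,-0.026,0,0,0.001,-0.036,0,0,0.001,-0.048,0,0,0.001,-0.06,0,0,0.001,-0.072,0,0,0.001,-0.084,0,0,0.001,-0.094,0,0,0.001,-0.1,0]
}}

```text
clock: 8.0
ee_pos: [0.4598, 0.0525, 0.0023]
eef_rot: [0.403, 0.581, 0.403, -0.581]
wrist_force: [0.6, -0.9, 0.3]
width: 0.036
```

Emit:
{"fn": "play_rows", "kwargs": {
  "increments": [0,0,-0.008,0,0,0,-0.016,0,0,0,-0.024,0,0,0,-0.032,0,0,0,-0.04,0,0,0,-0.048,0,0,0,-0.056,0,0,0,-0.064,0,0,0,-0.07,0,0,0,-0.074,0]
}}

```text
clock: 9.25
ee_pos: [0.4856, 0.1215, 0.0023]
eef_rot: [-0.403, -0.581, -0.403, 0.581]
wrist_force: [0.0, -0.5, -0.2]
width: 0.0357
```

```bash
python3 - <<'E'
from h import *
o=get_obs(); print(o["clock"],o["ee_pos"],o["width"],o["wrist_force"])
s=imaging.camera("scene")[:,:,::-1]; t=imaging.camera("top")[:,:,::-1]
cv2.imwrite("pics/t6.png",t)
a=cv2.resize(s[230:340,250:360],(400,400),interpolation=cv2.INTER_CUBIC)
b=cv2.resize(t[215:285,285:355],(400,400),interpolation=cv2.INTER_CUBIC)
cv2.imwrite("pics/c6.png",np.hstack([a,b]))
E
```

```text
9.25 [0.48556624 0.12147995 0.00227549] 0.03568231394455979 [ 0.02388975 -0.46880196 -0.18497645]
```

View pics/c6.png

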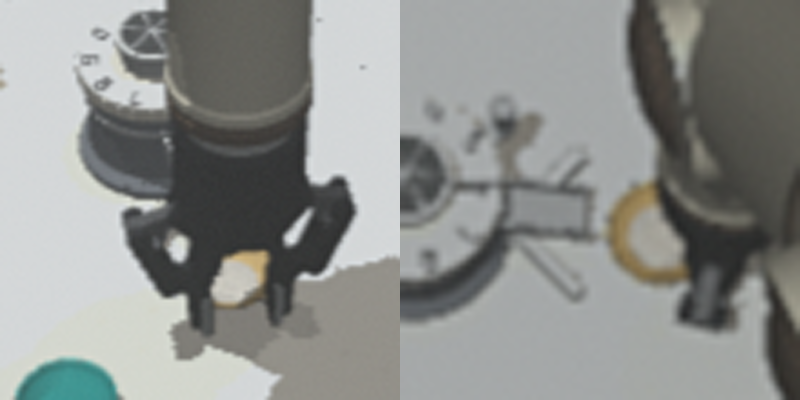

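Emit:
{"fn": "play_rows", "kwargs": {
  "increments": [0,0,-0.004,0,0,0,-0.008,0,0,0,-0.011,0,0,0,-0.014,0,0,0,-0.017,0,0,0,-0.02,0,0,0,-0.022,0,0,0,-0.024,0,0,0,-0.026,0,0,0,-0.028,0]
}}

```text
clock: 10.6
ee_pos: [0.4953, 0.1474, 0.0023]
eef_rot: [0.403, 0.581, 0.403, -0.581]
wrist_force: [0.4, -0.6, -0.2]
width: 0.0359
```

Emit:
{"fn": "play_rows", "kwargs": {
  "increments": [0,0,-0.001,0,0,0,-0.002,0,0,0,-0.003,0,0,0,-0.004,0,0,0,-0.004,0,0,0,-0.004,0,0,0,-0.004,0,0,0,-0.004,0,0,0,-0.004,0,0,0,-0.004,0]
}}

```text
clock: 11.85
ee_pos: [0.4967, 0.1511, 0.0023]
eef_rot: [0.403, 0.581, 0.403, -0.581]
wrist_force: [0.1, 0.9, 0.1]
width: 0.0358
```

Emit:
{"fn": "play_rows", "kwargs": {
  "increments": [0,0,-0.001,0,0,0,-0.002,0,0,0,-0.003,0,0,0,-0.003,0,0,0,-0.003,0,0,0,-0.003,0,0,0,-0.003,0,0,0,-0.003,0,0,0,-0.003,0,0,0,-0.003,0]
}}

```text
clock: 13.1
ee_pos: [0.4977, 0.1538, 0.0023]
eef_rot: [-0.403, -0.581, -0.403, 0.581]
wrist_force: [-1.1, -1.5, 0.8]
width: 0.036
```

```bash
python3 - <<'E'
from h import *
o=get_obs(); print(o["clock"],o["ee_pos"],o["width"],o["wrist_force"])
s=imaging.camera("scene")[:,:,::-1]; t=imaging.camera("top")[:,:,::-1]
a=cv2.resize(s[240:320,260:340],(400,400),interpolation=cv2.INTER_CUBIC)
b=cv2.resize(t[225:275,290:340],(400,400),interpolation=cv2.INTER_CUBIC)
cv2.imwrite("pics/c7.png",np.hstack([a,b]))
E
```

```text
13.1 [0.49766328 0.153789   0.00227482] 0.035988360763506415 [-1.1054122  -1.45723525  0.83117771]
```

View pics/c7.png

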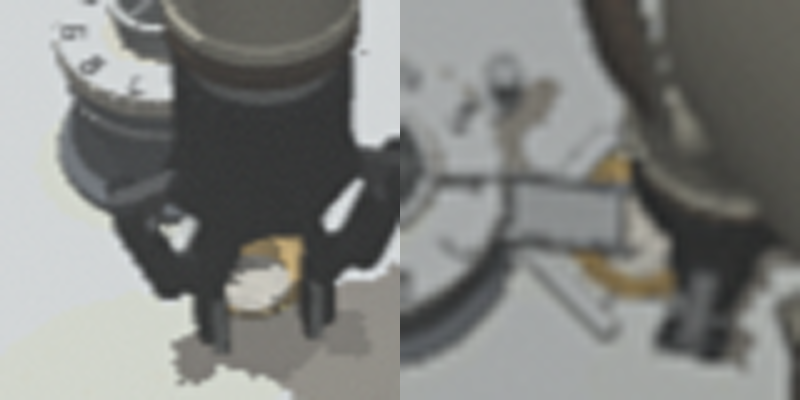

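Emit:
{"fn": "play_rows", "kwargs": {
  "increments": [0,0,-0.001,0,0,0,-0.002,0,0,0,-0.003,0,0,0,-0.003,0,0,0,-0.003,0,0,0,-0.003,0,0,0,-0.003,0,0,0,-0.003,0,0,0,-0.003,0,0,0,-0.003,0]
}}

```text
clock: 14.45
ee_pos: [0.4978, 0.1549, 0.002]
eef_rot: [-0.403, -0.58, -0.402, 0.582]
wrist_force: [-2.2, -6.1, 2.4]
width: 0.0361
```

Emit:
{"fn": "play_rows", "kwargs": {
  "increments": [0,0,0.003,0,0,0,0.01,0,0,0,0.025,0,0,0,0.045,0,-0.05,0,0.06,0,-0.1,0,0.1,0,-0.15,0,0.15,0,-0.18,0,0.21,0,-0.18,0,0.25,0,-0.18,0,0.25,0]
}}

```text
clock: 15.7
ee_pos: [0.4093, -0.0819, 0.1831]
eef_rot: [0.401, 0.583, 0.4, -0.582]
wrist_force: [0.5, 0.5, -0.2]
width: 0.0359
```

```bash
python3 - <<'E'
from h import *
o=get_obs(); print(o["clock"],o["ee_pos"],o["width"],o["wrist_force"])
s=imaging.camera("scene")[:,:,::-1].copy(); t=imaging.camera("top")[:,:,::-1].copy()
for n,im in(("scene",s),("top",t)):
    m=cv2.inRange(cv2.cvtColor(im,cv2.COLOR_BGR2HSV),(12,50,60),(32,255,255))
    for k in cv2.findContours(m,cv2.RETR_EXTERNAL,cv2.CHAIN_APPROX_NONE)[0]:
        h=cv2.convexHull(k)
        if len(h)>5 and cv2.contourArea(h)>80:
            (u,v),ax,an=cv2.fitEllipse(h); print(n,np.round((u,v,*ax),1),plane(n,u,v,.011))
cv2.imwrite("pics/s8.png",s);cv2.imwrite("pics/t8.png",t)
a=cv2.resize(s[220:310,250:340],(400,400),interpolation=cv2.INTER_CUBIC)
b=cv2.resize(t[215:280,265:330],(400,400),interpolation=cv2.INTER_CUBIC)
cv2.imwrite("pics/c8.png",np.hstack([a,b]))
E
```

```text
15.7 [ 0.40927915 -0.08188721  0.18305279] 0.03593682015885153 [ 0.52189467  0.46850905 -0.22403436]
scene [464.2 450.1  34.9  84.2] [ 0.54647973 -0.26618992]
scene [375.2 404.1  22.4  24.7] [ 0.46861248 -0.11744071]
scene [  8.7 401.2  21.9  30.7] [-0.10121303  0.25233065]
scene [417.4 375.7  13.   26.9] [ 0.57588243 -0.11318604]
scene [309.7 293.3  19.3  25.2] [0.50987428 0.18513892]
scene [405.7 244.2  13.8  16.5] [0.81103484 0.19956313]
scene [505.7 325.4 184.3 238.4] [ 0.82099847 -0.11902655]
scene [134.5 245.3  37.1  46.9] [0.21513763 0.5663181 ]
scene [ 17.4 234.7  22.5  35.3] [-0.02790606  0.76657413]
scene [404.1 246.5  33.8  74.8] [0.80159728 0.1947841 ]
scene [279.3 219.7  12.7  59. ] [0.58124922 0.4631622 ]
scene [375.2 160.   25.2  45.4] [0.9961077  0.57189115]
scene [ 54.5 152.4  18.6  30.6] [0.12702507 1.15926755]
scene [538.   91.   38.2  79.1] [1.87936807 0.64209622]
scene [461.2  67.2  26.6  55. ] [1.80260126 0.99451853]
scene [406.3  39.1  45.8  94.8] [1.83819224 1.41546958]
scene [313.5 102.5  72.9 455.7] [1.05008237 1.0413741 ]
top [243.  456.3  86.6 178.4] [-0.0
[... 626 characters left out ...]
566.2 203.9 116.9 163.9] [ 0.57170984 -0.62383184]
top [491.  142.4  20.9  45.9] [ 0.81277729 -0.42387854]
top [421.9 149.6  86.5 122.6] [ 0.81413716 -0.19058795]
top [205.5 124.7  65.1  98.3] [0.99294377 0.50475844]
top [66.1 97.7 39.8 63.5] [1.16357782 0.97869987]
top [257.9  70.   23.6  42.7] [1.17766674 0.31216098]
top [543.9  63.9  26.   59.5] [ 1.08715221 -0.67859959]
top [88.2 14.1 15.3 43.2] [1.50004255 0.90281704]
top [109.7  11.3  11.2  14.3] [1.49914351 0.82291045]
top [586.    4.6  11.2  23.9] [ 1.32043593 -0.90655887]
top [401.8  63.6 167.7 299.2] [ 1.14139041 -0.18092103]
top [261.6  -9.6  45.3 136.5] [1.50860609 0.26767559]
top [174.6  37.2  76.9 131.4] [1.35111345 0.59113062]
```

View pics/c8.png

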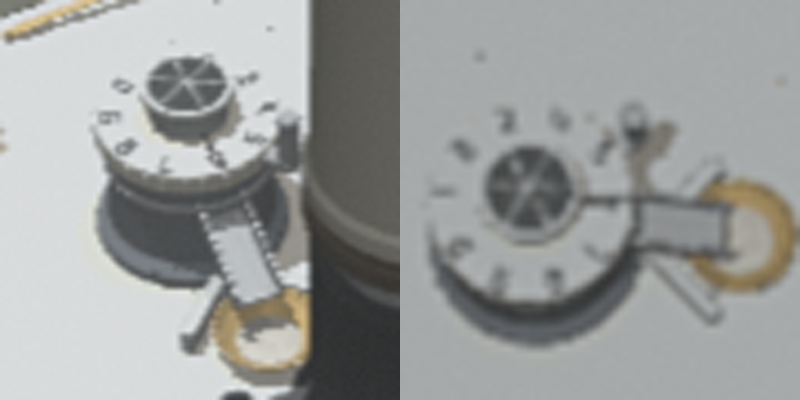

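```bash
python3 - <<'E'
from h import *
p=plane("top",302.7,233.2,.106);h=plane("top",265+128*.1625,215+186*.1625,.102);d=plane("top",319.8,252.6,.011)
a=lambda v:np.degrees(np.arctan2(v[1],v[0]))
print(p,h,a(p-h),a(h-d),a(p-h)-a(h-d),np.hypot(*(p-h)),np.hypot(*(h-d)))
o=get_obs(); print(o["clock"],np.abs(o["joint_velocities"]).max())
E
```

```text
[0.55117416 0.23138906] [0.52185137 0.28513508] -61.38396811556678 83.90917115674127 -145.29313927230805 0.06122467185725367 0.1010824013861838
15.8 0.028751300709720862
```

Pin angle −145° (target −144°), dish 101 mm ahead of the axis (target 100). Handing in.

```bash
python3 -c "
from rig import env; print(env.job_done())"
```

```text
the job is handed in; nothing more can be done
None
```

I turned the turret four clicks clockwise by pushing the lever pin with the closed fingers. Then I slid the brass dish along the table into the V-stop with the half-open fingers, and handed in at about 16 s.

- **Turret:** my last check put the pin at -145°, against a target of -144° (joint -2.513). In the pictures the 6 stands at the pointer, with 7, 8, 9 and 0 following on clockwise.
- **Dish:** its centre is 101 mm from the stand's axis, against 100 mm wanted, about 2–3 mm from my estimate of the seat. It met about 6.5 N when it came home, and the picture shows it against the bars. I did not measure the tilt or the seat position more closely than that.
- **Things to leave alone:** the bowl and the brown stone show no change from their starting positions. I did not measure the grey stone again, but the gripper was never near it.
- **End state:** the gripper was clear of everything at hand-in, and none of my checks failed or disagreed. The system gave no verdict.

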